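Make up two wheel kits from routed stock

TASK

Make up the two wheel kits in their nests: the blue nest takes the white-disc wheel and the aluminium hub; the orange nest takes the red-disc wheel, the brass hub and the green sleeve. The brass hub has been packed by mistake in the blue nest's hub recess and must go across to the orange one. Each part must end upright and let go, fully down in the recess meant for it, and the bit block, the air nozzle and the spanner must be left alone.

Things in the scene. Friction and masses are not known exactly. Their poses are not given: they have to be found in the camera images.
- white_wheel: Loose model wheel standing flat on the bed: black plastic rim, 56 mm diameter, 40 mm high (upper 14 mm and lower 10 mm full diameter, slight waist 50 mm between), with a white round disc 45 mm across on top and a black boss in its middle. About 90 g. Origin at the centre of its underside, z up.
- red_wheel: Loose model wheel standing flat on the bed: black plastic rim, 56 mm diameter, 40 mm high (upper 14 mm and lower 10 mm full diameter, slight waist 50 mm between), with a red round disc 45 mm across on top and a black boss in its middle. About 90 g. Origin at the centre of its underside, z up.
- aluminium_hub: Loose silver-grey aluminium wheel hub standing on its flange: flange 38 mm diameter and 6 mm thick at the bottom, plain round boss 24 mm diameter above it, 42 mm high in all. About 70 g. Starts on the bed. Origin at the centre of the flange's underside, z up.
- brass_hub: Loose golden brass wheel hub standing on its flange: flange 38 mm diameter and 6 mm thick at the bottom, plain round boss 24 mm diameter above it, 42 mm high in all. About 160 g. Starts wrongly packed in the hub recess of the blue nest. Origin at the centre of the flange's underside, z up.
- green_sleeve: Loose green plastic spacer sleeve (tube) standing on end: 40 mm outer diameter, 22 mm bore, 34 mm high, about 40 g. Origin at the centre of its underside, z up.
- blue_nest: Fixed blue kit board, 98 (x) by 166 (y) by 10 mm thick, with two round recesses 6 mm deep (grey floors 4 mm above the bed) on its y axis: 74 mm diameter at y = +33 mm for the wheel; 56 mm at y = -42 mm for the hub. Origin at the centre of its underside, z up; turned up to 0.2 rad, at 0 its +y is the robot's left.
- orange_nest: Fixed orange kit board, 98 (x) by 236 (y) by 10 mm thick, with three round recesses 6 mm deep (grey floors 4 mm above the bed) on its y axis: 74 mm diameter at y = +68 mm for the wheel; 56 mm at y = -7 mm (middle) for the hub; 58 mm at y = -78 mm for the sleeve. Origin at the centre of its underside, z up; turned up to 0.2 rad, at 0 its +y is the robot's left.
- bit_block: Bystander: loose wooden block 60 x 90 x 34 mm with three upright cutter shanks, 58 mm high in all. Origin at the centre of its underside. Leave alone.
- air_nozzle: Bystander: loose orange air nozzle with a brass tip standing upright, 40 mm diameter, 94 mm high. Origin at the centre of its underside. Leave alone.
- spanner: Bystander: loose steel spanner 170 mm long lying flat beyond the nests. Origin on its underside. Leave alone.

How it is judged:
At the end, for the whole second after the job is handed in: All five parts in their own recesses of the nests the goal names: each within 12 mm of the recess centre along the nest's x and y, down on its floor (underside 1 to 7 mm above the nest's underside; floor at 4 mm), upright within 0.12 rad, slower than 10 mm/s (x of white_wheel in the frame of blue_nest between -0.012 and 0.012 m and y of white_wheel in the frame of blue_nest between 0.021 and 0.045 m and z of white_wheel in the frame of blue_nest between 0.001 and 0.007 m and angle between each of white_wheel, aluminium_hub, red_wheel, brass_hub, green_sleeve's own z axis and vertical below 0.12 rad and linear speed of each of white_wheel, aluminium_hub, red_wheel, brass_hub, green_sleeve below 0.01 m/s and x of aluminium_hub in the frame of blue_nest between -0.012 and 0.012 m and y of aluminium_hub in the frame of blue_nest between -0.054 and -0.03 m and z of aluminium_hub in the frame of blue_nest between 0.001 and 0.007 m and x of red_wheel in the frame of orange_nest between -0.012 and 0.012 m and y of red_wheel in the frame of orange_nest between 0.056 and 0.08 m and z of red_wheel in the frame of orange_nest between 0.001 and 0.007 m and x of brass_hub in the frame of orange_nest between -0.012 and 0.012 m and y of brass_hub in the frame of orange_nest between -0.019 and 0.005 m and z of brass_hub in the frame of orange_nest between 0.001 and 0.007 m and x of green_sleeve in the frame of orange_nest between -0.012 and 0.012 m and y of green_sleeve in the frame of orange_nest between -0.09 and -0.066 m and z of green_sleeve in the frame of orange_nest between 0.001 and 0.007 m); the robot touches nothing.
It fails at once if the bit block is pushed more than 15 mm or tipped (distance of bit_block from where it was at the start of the episode above 0.015 m or angle between bit_block's own z axis and vertical above 0.3 rad).
It fails at once if the air nozzle is pushed more than 15 mm or tipped (distance of air_nozzle from where it was at the start of the episode above 0.015 m or angle between air_nozzle's own z axis and vertical above 0.3 rad).
It fails at once if the spanner is pushed more than 15 mm or tipped (distance of spanner from where it was at the start of the episode above 0.015 m or angle between spanner's own z axis and vertical above 0.3 rad).
It also fails if it takes over 112 s, if anything falls off the work surface, if the arm or the gripper's body presses on something with over 40 N, if the wrist force passes 120 N, or if a joint passes its speed limit or range.

ROBOT

A 6-joint arm with a two-finger parallel gripper is mounted at the origin on the work surface. World frame = base frame: x ahead of the robot, y to its left, z up, the work surface at z = 0. Lengths are in m, angles in rad, forces in N, time in s.
With the tool pointing down it reaches from about 0.25 to 0.725 m from the base axis. Payload 9.7 kg.
Tool frame: the origin (TCP) lies at the very end of the fingers, on their centre line; the grasp point (between the pads) lies env.grip_depth behind it (env.grip_depth is the distance from the TCP to the grasp point, in m); z points along the fingers, y is the line along which they close (so a half turn about z gives the same grasp; the last joint's range is limited). The gripper opens to 85 mm and grips with 20 to 120 N. Pads are 22 mm wide; open, the fingers measure 114 mm over their backs; the gripper's body (76 mm by 85 mm) begins 54 mm behind the grasp point. The pads swing forward as they close: fully open they stand 13 mm farther back than shut.
Start: joints at [-1.123, 0.087, 0.176, 1.66, 0, 1.571], TCP at [0.238, -0.496, 0.231] pointing down, gripper open.
Joint ranges: [-3.13, 3.13], [-0.85, 1.81], [-1.15, 1.24], [-2.2, 2.28], [-1.44, 1.52], [-3.14, 3.14]. Speed limits (rad/s): [2.22, 2.22, 2.57, 3.14, 3.14, 3.14].

INTERFACE

Orientations are given as a rotation vector (axis times angle).
In Python, from workcell import sensors, vision, env, spotter gives the robot as it stands. The module is installed in compiled form; this text tells all that it offers.
- The arm moves only by the tool apply_moves, never from a script. Its arguments are lists of equal length, an entry for each row: "twist": the turn, a rotation vector about the tool's x, y, z in rad, a list of three; "slide": the shift along the tool's x, y, z in m, a list of three; "claw": the opening in per cent of the stroke, from 0 (shut) to 100 (fully open). In form: {"twist": [[wx, wy, wz], ...], "slide": [[dx, dy, dz], ...], "claw": [claw, ...]}. A call has exactly 5 rows; each row is the pose to reach, as a shift and turn from the pose commanded when the call began, along the tool's axes at that moment; what a row does not reach only later rows make up. A row lasts 1/8 s, in which the tool goes at most 62.5 mm and 10.7 degrees, less where a joint would pass 70% of its speed; a pose out of reach is approached as far as the arm can. A call with a gripper value outside its range is refused whole. The fingers move at their own pace and stop on an object; "newtons" is the grip in N (left out, the last holds). Time passes only in rows, so rows that repeat a pose let the fingers close, or fill a call up. It gives the time, the measured TCP pose, the force, the opening and the grip force at its end, in the units of the state.
- sensors.sense(): the state, without advancing time (a new reading comes with each control period).
- vision.capture(name): name is "scene" or "top" or "wrist"; returns the picture (420x560x3 uint8, blue, green, red); there is no depth.
- vision.camera_info(name): a dict with "vertical_fov" (degrees; the focal length in pixels is half the picture's height over the tangent of half this angle, whatever the lens; pixels are square), "cx", "cy" (the principal point, pixels), "xyz" and "rotation" of the camera in the world; the wrist camera has in their place "mount" (4x4, takes a point from camera to tool coordinates, whose origin is the TCP and whose axes are the flange's). Camera axes: x right, y down, z forward; pixel columns grow to the right and rows downward; lengths in m; the calibration is good to about 2 mm. A picture is of the moment at which its call begins: read the wrist's pose just before it. camera_info takes no time and is no camera call.
- env.finish_job(): hands the job in; it is judged then, once.
Trained networks look in the newest picture that a camera, given by its name, has taken for a name from the list of things; names that differ only in an ending like _2 or _b are one class to them, and where a whole thing is asked for, a point or a joint stands for the part that bears it (a point fixed in the world has none). Each returns a list of dicts, best first, with "conf" (0 to 1); they miss things now and then, are a little off and sometimes report something else, mostly with a low value. They report only what shows in the picture. A call takes as long as a camera call.
- spotter.trace(camera, query): "region" (420x560 bool, what is visible of it) and "at" ([column, row] in pixels, amid what is visible of it).
The state is a dict: "time": time; "qpos": joint angles; "qvel": joint speeds; "effort": joint torques, N m; "tcp_pos": TCP position; "tool_rot": TCP orientation; "force": force on the tool from outside, world axes, zero at the start; "moment": the same for the moment, N m; "gripper_width": finger opening in m; "grasp_force": force on a finger pad.
Only numpy, scipy, OpenCV 4.12 (cv2) and the standard library are available. Lean on these libraries where they do the work, as an engineer would, in place of code of your own. Each camera call takes 0.05 s, during which the arm holds its last target. There are 200 camera calls.

## Working session

There is one attempt and no reset: what is moved stays moved. The work goes in short steps, Python scripts to look and compute and a tool call to move; the robot and the scene stay as the last step left them, time stands still between calls to the robot, and variables do not carry over. Pictures are saved under pics/ and viewed, at most 14 in all, crops included, and the job is handed in when it is done.

Besides the shell and the picture viewer there is one more tool, called by a JSON object that holds its "name" and its "arguments", one argument or row to a line. apply_moves: Moves the arm, as the interface text tells. Its arguments: {"type":"object","properties":{"twist":{"type":"array","items":{"type":"array","items":{"type":"number"}}},"slide":{"type":"array","items":{"type":"array","items":{"type":"number"}}},"claw":{"type":"array","items":{"type":"number"}},"newtons":{"type":"number"}},"required":["twist","slide","claw"]}

```bash
mkdir -p pics; python3 - <<'E'
from workcell import sensors, vision, env, spotter
import cv2,numpy as np
s=sensors.sense(); print({k:np.round(v,3) for k,v in s.items()}, env.grip_depth)
for n in ("scene","top"):
    cv2.imwrite(f"pics/{n}0.png",vision.capture(n)); print(vision.camera_info(n))
print(vision.camera_info("wrist"))
E
```

```text
{'time': np.float64(0.0), 'qpos': array([-1.123,  0.087,  0.175,  1.66 ,  0.   ,  1.571]), 'qvel': array([-0.   , -0.001, -0.001, -0.   ,  0.   ,  0.001]), 'effort': array([ 1.0000e-03, -5.2038e+01,  4.6480e+01,  1.6000e-02,  0.0000e+00,
        0.0000e+00]), 'tcp_pos': array([ 0.238, -0.496,  0.231]), 'tool_rot': array([-3.062, -0.697,  0.   ]), 'force': array([ 0.183, -0.265, -0.249]), 'moment': array([0.013, 0.021, 0.017]), 'grasp_force': np.float64(0.0), 'gripper_width': np.float64(0.086)} 0.0187
{'vertical_fov': 46.82193984700896, 'cx': 287.197079757964, 'cy': 211.5348528950538, 'xyz': array([0.93636196, 0.62171627, 0.98352881]), 'rotation': array([-0.76430444, -2.73611628,  0.92299237])}
{'vertical_fov': 46.730680923738134, 'cx': 286.7295286472599, 'cy': 208.03848209039776, 'xyz': array([0.47302732, 0.00503354, 1.59122022]), 'rotation': array([-2.18747134,  2.17676007, -0.07703011])}
{'vertical_fov': 64.61155989130705, 'cx': 278.75225584322385, 'cy': 205.60647392177108, 'mount': array([[-1.12959111e-03, -9.62732406e-01, -2.70453395e-01,
         6.87205571e-02],
       [ 9.99999310e-01, -1.17489625e-03,  5.62156503e-06,
        -4.90567165e-04],
       [-3.23166743e-04, -2.70453202e-01,  9.62733069e-01,
        -1.43145194e-01],
       [ 0.00000000e+00,  0.00000000e+00,  0.00000000e+00,
         1.00000000e+00]])}
```

View pics/top0.png

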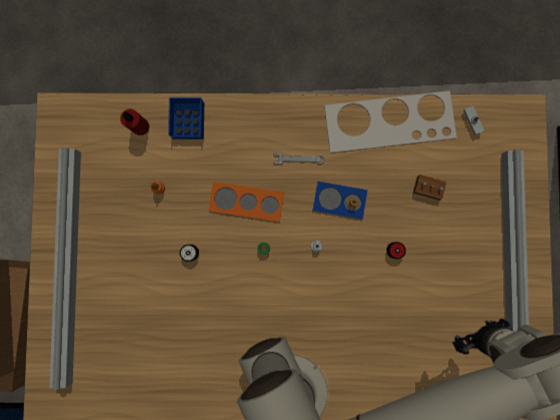

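View pics/scene0.png

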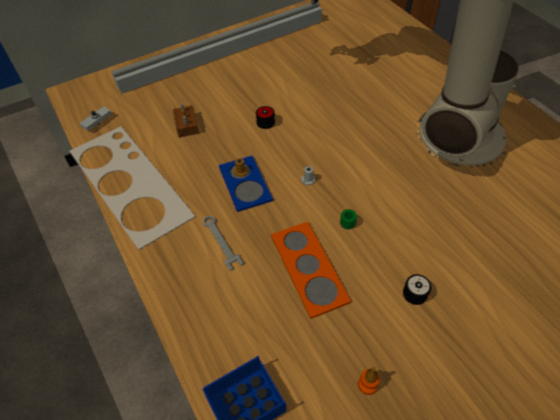

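```bash
cat > h.py <<'E'
from workcell import sensors, vision, env, spotter
import cv2,numpy as np
from scipy.optimize import minimize
from scipy.spatial.transform import Rotation as R
def cam(n):
    c=vision.camera_info(n); f=210/np.tan(np.radians(c["vertical_fov"]/2))
    if n=="wrist":
        s=sensors.sense(); T=np.eye(4); T[:3,:3]=R.from_rotvec(s["tool_rot"]).as_matrix(); T[:3,3]=s["tcp_pos"]
        M=T@c["mount"]; Rm,t=M[:3,:3],M[:3,3]
    else: Rm,t=R.from_rotvec(c["rotation"]).as_matrix(),c["xyz"]
    return f,c["cx"],c["cy"],Rm,t
def proj(C,P):
    f,cx,cy,Rm,t=C; q=(P-t)@Rm
    return np.c_[f*q[:,0]/q[:,2]+cx,f*q[:,1]/q[:,2]+cy]
def ray(C,uv,z):
    f,cx,cy,Rm,t=C; d=Rm@np.array([(uv[0]-cx)/f,(uv[1]-cy)/f,1]); return t+d*(z-t[2])/d[2]
a=np.linspace(0,2*np.pi,40,endpoint=False)
def cyl(*rz): return np.vstack([np.c_[r*np.cos(a),r*np.sin(a),0*a+z] for r,z in rz])
def box(x,y,z): return np.array([[i*x,j*y,k] for i in(-.5,.5) for j in(-.5,.5) for k in(0,z)])
wheel=cyl((.028,0),(.028,.04)); hub=cyl((.019,0),(.019,.006),(.012,.006),(.012,.042))
M=dict(white_wheel=wheel,red_wheel=wheel,aluminium_hub=hub,brass_hub=hub,green_sleeve=cyl((.02,0),(.02,.034)),
 blue_nest=box(.098,.166,.01),orange_nest=box(.098,.236,.01),bit_block=box(.06,.09,.034),air_nozzle=cyl((.02,0),(.02,.03)))
def hull(p): return cv2.convexHull(p.astype(np.float32))
def seen(c,n):
    r=spotter.trace(c,n)
    if not r: return None
    m=r[0]["region"].astype(np.uint8); k,l,st,_=cv2.connectedComponentsWithStats(m)
    m=l==1+np.argmax(st[1:,4]); v,u=np.nonzero(m)
    return r[0]["conf"],r[0]["at"],np.vstack([np.c_[u+i,v+j] for i in(-.5,.5) for j in(-.5,.5)])
def fit(n,obs,z=0,yaw=False,x0=None):
    """obs: list of (cam tuple, hull pts)"""
    if x0 is None: x0=ray(obs[0][0],obs[0][1].mean(0),z+.015)[:2]
    def cost(p):
        c,s=np.cos(p[2] if yaw else 0),np.sin(p[2] if yaw else 0); P=M[n]@np.array([[c,s,0],[-s,c,0],[0,0,1]])+[p[0],p[1],z]
        J=0
        for C,h in obs:
            b=hull(proj(C,P)); h=hull(h); A=cv2.contourArea(h)+cv2.contourArea(b); i=cv2.intersectConvexConvex(h,b)[0]
            J+=1-i/(A-i)
        return J/len(obs)
    best=None
    for y in ((-.1,.1) if yaw else (0,)):
        p0=[*x0,y][:3 if yaw else 2]; S=np.vstack([p0]+[np.add(p0,d) for d in np.diag([.01,.01,.1][:len(p0)])])
        r=minimize(cost,p0,method="Nelder-Mead",options=dict(initial_simplex=S,xatol=1e-4,fatol=1e-5))
        if best is None or r.fun<best.fun: best=r
    return best.x,best.fun
E
python3 - <<'E'
from h import *
C={c:cam(c) for c in("top","scene")}
for n in M:
    o=[]
    y="nest" in n or "block" in n; z=.004 if n=="brass_hub" else 0
    for c in C:
        s=seen(c,n)
        if s is None: print(n,c,"missed"); continue
        o.append((C[c],s[2])); print(n,c,round(s[0],2),np.round(s[1],1),*[np.round(v,4) for v in fit(n,o[-1:],z,y)])
    if len(o)==2: print("   both",*[np.round(v,4) for v in fit(n,o,z,y)])
E
```

```text
white_wheel top 0.63 [191.7 252.1] [0.4441 0.3238] 0.1174
white_wheel scene 0.74 [415.1 286.4] [0.4425 0.3241] 0.0531
   both [0.4433 0.3245] 0.0887
red_wheel top 0.51 [397.1 251.5] [ 0.4539 -0.3397] 0.0589
red_wheel scene 0.78 [263.7 117.9] [ 0.4531 -0.3392] 0.0245
   both [ 0.4533 -0.3394] 0.0444
aluminium_hub top missed
aluminium_hub scene 0.57 [218.6 239.9] [0.754  0.0349] 0.7003
brass_hub top 0.58 [350.8 203.1] [ 0.6079 -0.202 ] 0.0841
brass_hub scene 0.52 [238.8 168. ] [ 0.6072 -0.2045] 0.1366
   both [ 0.608  -0.2023] 0.1141
green_sleeve top 0.63 [262.8 248.3] [0.4586 0.085 ] 0.0597
green_sleeve scene 0.66 [349.2 217. ] [0.457  0.0851] 0.0936
   both [0.4582 0.0851] 0.0839
blue_nest top 0.62 [335.5 199.3] [ 0.617  -0.1625 -0.1532] 0.0285
blue_nest scene 0.67 [311.4 271.8] [ 0.6174  0.1802 -0.1365] 0.2914
   both [ 0.617  -0.1625 -0.1532] 0.5142
orange_nest top 0.92 [241.6 203.9] [ 0.6104  0.1449 -0.1221] 0.0904
orange_nest scene 0.76 [311.3 269.2] [ 0.612   0.1454 -0.1472] 0.0434
   both [ 0.6116  0.1454 -0.1433] 0.0674
bit_block top 0.71 [427.5 188.5] [ 0.6587 -0.4507 -0.2658] 0.1187
bit_block scene 0.86 [185.1 125.6] [ 0.6571 -0.4527 -0.3109] 0.0687
   both [ 0.6574 -0.452  -0.3057] 0.0994
air_nozzle top 0.5 [153.  185.4] [0.6556 0.4367] 0.0859
air_nozzle scene 0.83 [370.  380.6] [0.6541 0.432 ] 0.1228
   both [0.6547 0.4336] 0.1612
```

```bash
python3 - <<'E'
from h import *
C={c:cam(c) for c in("top","scene")}
I={c:cv2.imread(f"pics/{c}0.png") for c in C}
def pts(m,roi):
    k=np.zeros_like(m); x0,x1,y0,y1=roi; k[y0:y1,x0:x1]=m[y0:y1,x0:x1]; k=k.astype(np.uint8)
    n,l,st,_=cv2.connectedComponentsWithStats(k); k=l==1+np.argmax(st[1:,4]); v,u=np.nonzero(k); print(len(u),u.min(),u.max(),v.min(),v.max())
    return np.vstack([np.c_[u+i,v+j] for i in(-.5,.5) for j in(-.5,.5)])
H={c:cv2.cvtColor(I[c],cv2.COLOR_BGR2HSV) for c in C}
roi=dict(blue_nest=dict(top=(305,380,175,225),scene=(210,285,150,215)),orange_nest=dict(top=(200,295,175,230),scene=(265,355,215,325)),aluminium_hub=dict(top=(305,330,235,258),scene=(298,320,160,190)))
for n in roi:
    o=[]
    for c in C:
        h,s,v=[H[c][...,i].astype(int) for i in range(3)]
        m={"b":(abs(h-112)<12)&(s>150),"o":(h<13)&(s>180)&(v>90),"a":(s<70)&(v>60)}[n[0]]
        o.append((C[c],pts(m,roi[n][c]))); print(n,c,*[np.round(q,4) for q in fit(n,o[-1:],0,"nest" in n)])
    print("  both",*[np.round(q,4) for q in fit(n,o,0,"nest" in n)])
big=np.hstack([cv2.resize(I["top"][170:270,200:410],None,fx=1.9,fy=1.9),cv2.resize(I["scene"][130:230,200:400],None,fx=1.9,fy=1.9)])
cv2.imwrite("pics/crop1.png",big)
E
```

```text
769 313 366 182 218
blue_nest top [ 0.6183 -0.1626 -0.1691] 0.0133
979 220 272 156 210
blue_nest scene [ 0.6163 -0.1638 -0.1771] 0.0232
  both [ 0.6175 -0.1627 -0.1682] 0.0269
1197 209 283 182 221
orange_nest top [ 0.6118  0.1444 -0.1414] 0.0266
2329 272 350 223 317
orange_nest scene [ 0.6113  0.144  -0.1487] 0.0266
  both [ 0.6113  0.1441 -0.1465] 0.0268
106 311 322 240 251
aluminium_hub top [ 0.4683 -0.0864] 0.107
170 302 315 167 184
aluminium_hub scene [ 0.4664 -0.0849] 0.0673
  both [ 0.4666 -0.0859] 0.1067
```

View pics/crop1.png

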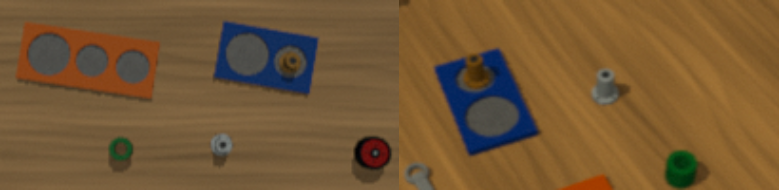

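{"name": "apply_moves", "arguments": {
  "twist": [
    [0,0,-0.18],
    [0,0,-0.36],
    [0,0,-0.54],
    [0,0,-0.72],
    [0,0,-0.9]
  ],
  "slide": [
    [0.045,-0.01,0],
    [0.09,-0.02,0],
    [0.135,-0.03,0],
    [0.18,-0.04,0],
    [0.23,-0.052,0]
  ],
  "claw": [100,100,100,100,100],
  "newtons": 40
}}

```text
time: 1.62
tcp_pos: [0.4239, -0.3484, 0.2314]
tool_rot: [2.449, 1.967, -0.0]
force: [0.2, -0.8, 0.3]
gripper_width: 0.0854
grasp_force: 0.0
```

```bash
cat >> h.py <<'E'
PHI=1.413
def go(*t,base=None):
    """print tool-frame delta from commanded-ish pose to world target (x,y,z), and twist to upright yaw PHI"""
    s=sensors.sense(); Rt=R.from_rotvec(s["tool_rot"])
    G=R.from_matrix(np.array([[np.cos(PHI),np.sin(PHI),0],[np.sin(PHI),-np.cos(PHI),0],[0,0,-1.]]).T)
    print("t",round(float(s["time"]),2),"tcp",np.round(s["tcp_pos"],4),"w",round(float(s["gripper_width"]),4),"slide",np.round(Rt.inv().apply(np.array(t)-s["tcp_pos"]),4),"twist",np.round((Rt.inv()*G).as_rotvec(),3))
E
python3 -c "
from h import *
go(.60,-.2023,.15)"
```

```text
t 1.62 tcp [ 0.4239 -0.3484  0.2314] w 0.0854 slide [0.1807 0.1404 0.0814] twist [ 0.    0.   -0.06]
```

{"name": "apply_moves", "arguments": {
  "twist": [
    [0,0,-0.06],
    [0,0,-0.06],
    [0,0,-0.06],
    [0,0,-0.06],
    [0,0,-0.06]
  ],
  "slide": [
    [0.045,0.035,0.02],
    [0.09,0.07,0.04],
    [0.135,0.105,0.06],
    [0.18,0.14,0.08],
    [0.183,0.148,0.085]
  ],
  "claw": [100,100,100,100,100]
}}

```text
time: 2.25
tcp_pos: [0.6092, -0.2006, 0.1439]
tool_rot: [-2.389, -2.036, 0.002]
force: [-0.1, -1.2, 0.4]
gripper_width: 0.0852
grasp_force: 0.0
```

```bash
python3 - <<'E'
from h import *
C=cam("wrist"); I=vision.capture("wrist"); cv2.imwrite("pics/w1.png",I)
s=seen("wrist","brass_hub")
if s: print(s[0],s[1],fit("brass_hub",[(C,s[2])],.004,x0=[.608,-.2023]))
s=seen("wrist","blue_nest")
if s: print(s[0],s[1],fit("blue_nest",[(C,s[2])],0,True,x0=[.6175,-.1627]))
go(.608,-.2023,.06)
for n,z in(("h",.046),("h",.004)): print(proj(C,np.array([[.608,-.2023,z],[.6105,-.2041,z]])))
E
```

```text
0.89 [279.5, 200.5] (array([ 0.60785294, -0.202493  ]), np.float64(0.0246201297186881))
0.95 [281.9, 129.3] (array([ 0.61677541, -0.16128356, -0.17481204]), np.float64(0.013871507452222986))
t 2.4 tcp [ 0.6075 -0.2038  0.1461] w 0.0854 slide [0.0016 0.0003 0.0861] twist [-0.001  0.    -0.005]
[[278.07104657 209.65624068]
 [281.70819985 211.40299311]]
[[278.24716564 196.17151924]
 [281.38056025 197.69343238]]
```

View pics/w1.png

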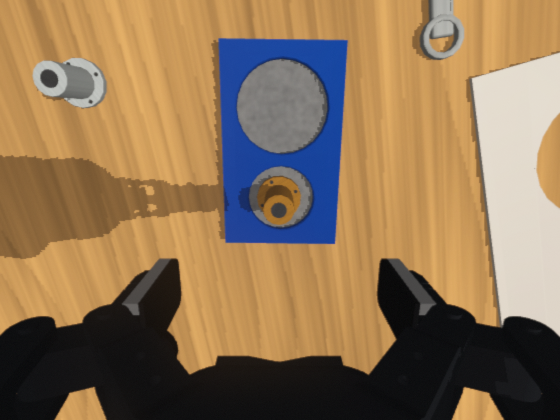

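{"name": "apply_moves", "arguments": {
  "twist": [
    [0,0,0],
    [0,0,0],
    [0,0,0],
    [0,0,0],
    [0,0,0]
  ],
  "slide": [
    [0.001,0,0.045],
    [0.001,0,0.09],
    [0.001,0,0.12],
    [0.001,0,0.132],
    [0.001,0,0.132]
  ],
  "claw": [90,70,60,60,60]
}}

```text
time: 3.02
tcp_pos: [0.6076, -0.2034, 0.015]
tool_rot: [2.396, 2.032, 0.0]
force: [0.5, -0.5, -0.2]
gripper_width: 0.0515
grasp_force: 0.0
```

{"name": "apply_moves", "arguments": {
  "twist": [
    [0,0,0],
    [0,0,0],
    [0,0,0],
    [0,0,0],
    [0,0,0]
  ],
  "slide": [
    [0,0,0],
    [0,0,0],
    [0,0,0],
    [0,0,0],
    [0,0,0]
  ],
  "claw": [0,0,0,0,0]
}}

```text
time: 3.65
tcp_pos: [0.6088, -0.2031, 0.0163]
tool_rot: [2.393, 2.031, 0.002]
force: [-1.5, -0.5, 7.2]
gripper_width: 0.0224
grasp_force: 39.1
```

{"name": "apply_moves", "arguments": {
  "twist": [
    [0,0,0],
    [0,0,0],
    [0,0,0],
    [0,0,0],
    [0,0,0]
  ],
  "slide": [
    [0,0,-0.03],
    [0,0,-0.06],
    [0.03,-0.005,-0.08],
    [0.085,-0.013,-0.08],
    [0.14,-0.021,-0.08]
  ],
  "claw": [0,0,0,0,0]
}}

```text
time: 4.28
tcp_pos: [0.6101, -0.0598, 0.0951]
tool_rot: [2.395, 2.032, 0.002]
force: [1.2, 0.6, -1.8]
gripper_width: 0.0221
grasp_force: 39.4
```

{"name": "apply_moves", "arguments": {
  "twist": [
    [0,0,0],
    [0,0,0],
    [0,0,0],
    [0,0,0],
    [0,0,0]
  ],
  "slide": [
    [0.055,-0.008,0],
    [0.11,-0.017,0],
    [0.165,-0.026,0],
    [0.196,-0.03,0],
    [0.196,-0.03,0]
  ],
  "claw": [0,0,0,0,0]
}}

```text
time: 4.9
tcp_pos: [0.612, 0.1396, 0.0945]
tool_rot: [-2.391, -2.037, -0.001]
force: [-0.5, -0.8, -0.4]
gripper_width: 0.0223
grasp_force: 39.4
```

```bash
python3 - <<'E'
from h import *
C=cam("wrist"); I=vision.capture("wrist"); cv2.imwrite("pics/w2.png",I)
s=seen("wrist","orange_nest")
if s: print(s[0],s[1],fit("orange_nest",[(C,s[2])],0,True,x0=[.6113,.1441]))
go(.6103,.1372,.017)
E
```

```text
0.81 [275.5, 134.5] (array([ 0.61067747,  0.14572487, -0.14791546]), np.float64(0.1988993781666042))
t 5.0 tcp [0.6121 0.1372 0.0945] w 0.0222 slide [-0.0003 -0.0018  0.0775] twist [ 0.     0.    -0.005]
```

View pics/w2.png

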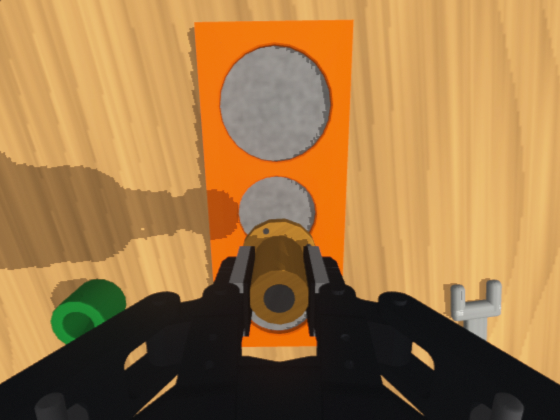

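{"name": "apply_moves", "arguments": {
  "twist": [
    [0,0,0],
    [0,0,0],
    [0,0,0],
    [0,0,0],
    [0,0,0]
  ],
  "slide": [
    [0,-0.002,0.04],
    [0,-0.002,0.065],
    [0,-0.002,0.073],
    [0,-0.002,0.077],
    [0,-0.002,0.077]
  ],
  "claw": [0,0,0,0,0]
}}

```text
time: 5.62
tcp_pos: [0.6107, 0.1373, 0.0182]
tool_rot: [2.395, 2.032, 0.002]
force: [-0.5, -0.5, -0.6]
gripper_width: 0.0221
grasp_force: 39.4
```

{"name": "apply_moves", "arguments": {
  "twist": [
    [0,0,0],
    [0,0,0],
    [0,0,0],
    [0,0,0],
    [0,0,0]
  ],
  "slide": [
    [0,0,0],
    [0,0,0],
    [0,0,0],
    [0,0,0],
    [0,0,-0.04]
  ],
  "claw": [70,70,70,70,70]
}}

```text
time: 6.25
tcp_pos: [0.6081, 0.1371, 0.0545]
tool_rot: [-2.393, -2.031, 0.008]
force: [0.6, -0.3, 0.2]
gripper_width: 0.0597
grasp_force: 0.0
```

{"name": "apply_moves", "arguments": {
  "twist": [
    [0,0,0],
    [0,0,0],
    [0,0,0],
    [0,0,0],
    [0,0,0]
  ],
  "slide": [
    [0,0,-0.05],
    [-0.05,-0.02,-0.065],
    [-0.1,-0.044,-0.065],
    [-0.15,-0.066,-0.065],
    [-0.2,-0.088,-0.065]
  ],
  "claw": [70,70,70,70,70]
}}

```text
time: 6.88
tcp_pos: [0.4898, -0.0467, 0.1225]
tool_rot: [2.394, 2.033, 0.001]
force: [0.9, -0.5, 0.3]
gripper_width: 0.0597
grasp_force: 0.0
```

{"name": "apply_moves", "arguments": {
  "twist": [
    [0,0,0],
    [0,0,0],
    [0,0,0],
    [0,0,0],
    [0,0,0]
  ],
  "slide": [
    [-0.043,-0.019,0],
    [-0.043,-0.019,0],
    [-0.043,-0.019,0],
    [-0.043,-0.019,0],
    [-0.043,-0.019,0]
  ],
  "claw": [70,70,70,70,70]
}}

```text
time: 7.5
tcp_pos: [0.4655, -0.0841, 0.1221]
tool_rot: [-2.393, -2.035, 0.0]
force: [0.0, -0.3, -0.4]
gripper_width: 0.0598
grasp_force: 0.0
```

```bash
python3 - <<'E'
from h import *
C=cam("wrist"); I=vision.capture("wrist"); cv2.imwrite("pics/w3.png",I)
go(.4666,-.0859,.011)
s=seen("wrist","aluminium_hub")
if s: print(s[0],s[1],fit("aluminium_hub",[(C,s[2])],0,x0=[.4666,-.0859]))
E
```

```text
t 7.55 tcp [ 0.4655 -0.0842  0.1221] w 0.0599 slide [-0.0015  0.0014  0.1111] twist [-0.    -0.    -0.004]
0.72 [279.1, 200.8] (array([ 0.4663736 , -0.08470503]), np.float64(0.021592918528838045))
```

View pics/w3.png

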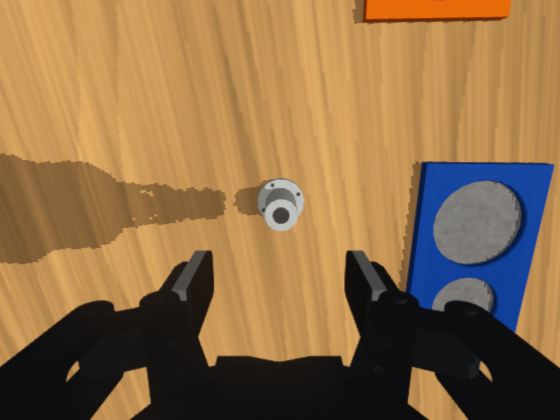

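{"name": "apply_moves", "arguments": {
  "twist": [
    [0,0,0],
    [0,0,0],
    [0,0,0],
    [0,0,0],
    [0,0,0]
  ],
  "slide": [
    [-0.0005,0.001,0.05],
    [-0.0005,0.001,0.095],
    [-0.0005,0.001,0.11],
    [-0.0005,0.001,0.11],
    [-0.0005,0.001,0.11]
  ],
  "claw": [60,60,60,50,0]
}}

```text
time: 8.22
tcp_pos: [0.4672, -0.0856, 0.0141]
tool_rot: [2.393, 2.032, 0.002]
force: [-0.8, 0.4, -0.2]
gripper_width: 0.0257
grasp_force: 0.0
```

{"name": "apply_moves", "arguments": {
  "twist": [
    [0,0,0],
    [0,0,0],
    [0,0,0],
    [0,0,0],
    [0,0,0]
  ],
  "slide": [
    [0,0,0],
    [0,0,0],
    [0,0,0],
    [0,0,0],
    [0,0,-0.03]
  ],
  "claw": [0,0,0,0,0]
}}

```text
time: 8.85
tcp_pos: [0.4652, -0.0854, 0.0419]
tool_rot: [-2.394, -2.032, 0.002]
force: [0.0, -0.2, -0.8]
gripper_width: 0.0226
grasp_force: 39.4
```

{"name": "apply_moves", "arguments": {
  "twist": [
    [0,0,0],
    [0,0,0],
    [0,0,0],
    [0,0,0],
    [0,0,0]
  ],
  "slide": [
    [0,0,-0.04],
    [-0.025,0.04,-0.04],
    [-0.05,0.085,-0.04],
    [-0.075,0.13,-0.04],
    [-0.094,0.161,-0.04]
  ],
  "claw": [0,0,0,0,0]
}}

```text
time: 9.48
tcp_pos: [0.6113, -0.2058, 0.0827]
tool_rot: [2.395, 2.032, 0.001]
force: [-0.4, 0.0, -1.1]
gripper_width: 0.0223
grasp_force: 39.5
```

```bash
python3 -c "
from h import *
vision.capture('wrist')
go(.610,-.2035,.0145)"
```

```text
t 9.53 tcp [ 0.6132 -0.208   0.0818] w 0.0223 slide [ 0.004  -0.0041  0.0673] twist [ 0.002  0.001 -0.007]
```

{"name": "apply_moves", "arguments": {
  "twist": [
    [0,0,0],
    [0,0,0],
    [0,0,0],
    [0,0,0],
    [0,0,0]
  ],
  "slide": [
    [0.001,-0.001,0.02],
    [0.001,-0.001,0.045],
    [0.001,-0.001,0.06],
    [0.001,-0.001,0.065],
    [0.001,-0.001,0.065]
  ],
  "claw": [0,0,0,0,0]
}}

```text
time: 10.15
tcp_pos: [0.6091, -0.2033, 0.0185]
tool_rot: [2.394, 2.033, 0.001]
force: [0.4, 0.5, -0.5]
gripper_width: 0.0223
grasp_force: 39.8
```

```bash
python3 -c "
from h import *
vision.capture('wrist')
go(.610,-.2035,.0165)"
```

```text
t 10.2 tcp [ 0.6092 -0.2034  0.0184] w 0.0225 slide [-0.      0.0008  0.0019] twist [ 0.001  0.    -0.005]
```

{"name": "apply_moves", "arguments": {
  "twist": [
    [0,0,0],
    [0,0,0],
    [0,0,0],
    [0,0,0],
    [0,0,0]
  ],
  "slide": [
    [0,0,0.0015],
    [0,0,0.0015],
    [0,0,0.0015],
    [0,0,0.0015],
    [0,0,-0.04]
  ],
  "claw": [0,70,70,70,70]
}}

```text
time: 10.82
tcp_pos: [0.6068, -0.2026, 0.0541]
tool_rot: [-2.391, -2.03, 0.005]
force: [0.2, -0.2, 0.4]
gripper_width: 0.0599
grasp_force: 0.0
```

{"name": "apply_moves", "arguments": {
  "twist": [
    [0,0,0],
    [0,0,0],
    [0,0,0],
    [0,0,0],
    [0,0,0]
  ],
  "slide": [
    [0,0,-0.05],
    [-0.035,-0.03,-0.07],
    [-0.08,-0.067,-0.07],
    [-0.12,-0.1,-0.07],
    [-0.159,-0.133,-0.07]
  ],
  "claw": [70,100,100,100,100]
}}

```text
time: 11.45
tcp_pos: [0.4505, -0.3395, 0.1273]
tool_rot: [2.395, 2.033, -0.0]
force: [-0.3, -0.5, 0.3]
gripper_width: 0.0854
grasp_force: 0.0
```

```bash
python3 - <<'E'
from h import *
vision.capture('wrist')
C=cam("wrist"); I=vision.capture("wrist")
go(.4533,-.3394,.01)
s=seen("wrist","red_wheel")
if s: print(s[0],s[1],fit("red_wheel",[(C,s[2])],0,x0=[.4533,-.3394]))
E
```

```text
t 11.55 tcp [ 0.4487 -0.3411  0.1275] w 0.0857 slide [0.0025 0.0043 0.1175] twist [-0.     0.001 -0.009]
0.62 [289.2, 202.0] (array([ 0.45385944, -0.33892376]), np.float64(0.016819660870756148))
```

{"name": "apply_moves", "arguments": {
  "twist": [
    [0,0,0],
    [0,0,0],
    [0,0,0],
    [0,0,0],
    [0,0,0]
  ],
  "slide": [
    [0.003,0.004,0.03],
    [0.003,0.004,0.075],
    [0.003,0.004,0.11],
    [0.003,0.004,0.118],
    [0.003,0.004,0.118]
  ],
  "claw": [100,100,100,100,100]
}}

```text
time: 12.22
tcp_pos: [0.4568, -0.336, 0.0098]
tool_rot: [2.394, 2.034, 0.0]
force: [-0.2, 0.3, 0.8]
gripper_width: 0.0854
grasp_force: 0.0
```

{"name": "apply_moves", "arguments": {
  "twist": [
    [0,0,0],
    [0,0,0],
    [0,0,0],
    [0,0,0],
    [0,0,0]
  ],
  "slide": [
    [0,0,0],
    [0,0,0],
    [0,0,0],
    [0,0,0],
    [0,0,0]
  ],
  "claw": [0,0,0,0,0]
}}

```text
time: 12.85
tcp_pos: [0.457, -0.3368, 0.0113]
tool_rot: [2.393, 2.032, 0.001]
force: [-0.7, 2.4, 6.8]
gripper_width: 0.0546
grasp_force: 41.6
```

{"name": "apply_moves", "arguments": {
  "twist": [
    [0,0,0],
    [0,0,0],
    [0,0,0],
    [0,0,0],
    [0,0,0]
  ],
  "slide": [
    [0,0,-0.02],
    [0,0,-0.06],
    [0,0,-0.1],
    [0,0,-0.1],
    [0,0,-0.1]
  ],
  "claw": [0,0,0,0,0]
}}

```text
time: 13.48
tcp_pos: [0.4562, -0.3363, 0.1092]
tool_rot: [2.395, 2.033, 0.0]
force: [0.1, -0.4, -1.4]
gripper_width: 0.0545
grasp_force: 42.6
```

```bash
python3 - <<'E'
from h import *
cv2.imwrite("pics/w4.png",vision.capture("wrist"))
go(.6212,.2114,.11)
E
```

```text
t 13.53 tcp [ 0.4559 -0.336   0.1085] w 0.0545 slide [ 0.567   0.0742 -0.0013] twist [-0.001 -0.    -0.005]
```

View pics/w4.png

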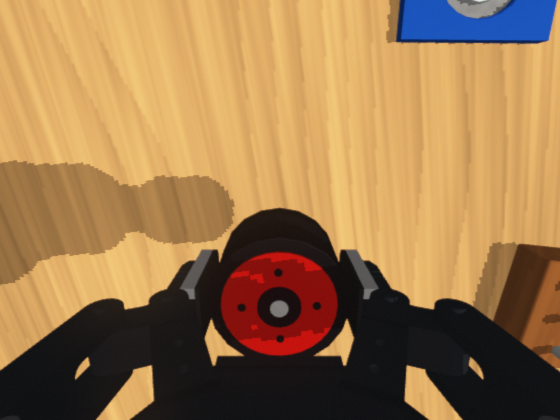

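{"name": "apply_moves", "arguments": {
  "twist": [
    [0,0,0],
    [0,0,0],
    [0,0,0],
    [0,0,0],
    [0,0,0]
  ],
  "slide": [
    [0.055,0.007,0],
    [0.11,0.014,0],
    [0.165,0.021,0],
    [0.22,0.028,0],
    [0.275,0.036,0]
  ],
  "claw": [0,0,0,0,0]
}}

```text
time: 14.15
tcp_pos: [0.536, -0.0689, 0.108]
tool_rot: [-2.394, -2.032, 0.002]
force: [-0.2, -0.4, -0.9]
gripper_width: 0.0546
grasp_force: 42.6
```

{"name": "apply_moves", "arguments": {
  "twist": [
    [0,0,0],
    [0,0,0],
    [0,0,0],
    [0,0,0],
    [0,0,0]
  ],
  "slide": [
    [0.058,0.007,0],
    [0.116,0.014,0],
    [0.174,0.021,0],
    [0.232,0.028,0],
    [0.28,0.036,0]
  ],
  "claw": [0,0,0,0,0]
}}

```text
time: 14.78
tcp_pos: [0.6169, 0.2018, 0.1077]
tool_rot: [-2.393, -2.034, 0.003]
force: [1.3, -0.7, -0.1]
gripper_width: 0.0546
grasp_force: 42.6
```

{"name": "apply_moves", "arguments": {
  "twist": [
    [0,0,0],
    [0,0,0],
    [0,0,0],
    [0,0,0],
    [0,0,0]
  ],
  "slide": [
    [0.01,0.001,0],
    [0.014,0.002,0.02],
    [0.014,0.002,0.045],
    [0.014,0.002,0.06],
    [0.014,0.002,0.06]
  ],
  "claw": [0,0,0,0,0]
}}

```text
time: 15.4
tcp_pos: [0.6205, 0.2119, 0.0473]
tool_rot: [-2.395, -2.031, 0.005]
force: [0.1, -0.2, -0.2]
gripper_width: 0.0543
grasp_force: 42.7
```

```bash
python3 - <<'E'
from h import *
cv2.imwrite("pics/w5.png",vision.capture("wrist"))
go(.6212,.2135,.0165)
E
```

```text
t 15.45 tcp [0.6212 0.2123 0.0488] w 0.0544 slide [ 0.0012 -0.0001  0.0323] twist [-0.001  0.001 -0.006]
```

{"name": "apply_moves", "arguments": {
  "twist": [
    [0,0,0],
    [0,0,0],
    [0,0,0],
    [0,0,0],
    [0,0,0]
  ],
  "slide": [
    [0.001,0,0.015],
    [0.001,0,0.028],
    [0.001,0,0.031],
    [0.001,0,0.031],
    [0.001,0,0.031]
  ],
  "claw": [0,0,0,0,100]
}}

```text
time: 16.08
tcp_pos: [0.6221, 0.2143, 0.0189]
tool_rot: [2.395, 2.033, 0.001]
force: [-0.0, -0.4, 0.1]
gripper_width: 0.0711
grasp_force: 0.0
```

{"name": "apply_moves", "arguments": {
  "twist": [
    [0,0,0],
    [0,0,0],
    [0,0,0],
    [0,0,0],
    [0,0,0]
  ],
  "slide": [
    [0,0,0],
    [0,0,0],
    [0,0,0],
    [0,0,-0.04],
    [0,0,-0.09]
  ],
  "claw": [100,100,100,100,100]
}}

```text
time: 16.7
tcp_pos: [0.621, 0.2139, 0.1081]
tool_rot: [-2.394, -2.033, 0.004]
force: [1.3, 1.1, 0.3]
gripper_width: 0.0854
grasp_force: 0.0
```

{"name": "apply_moves", "arguments": {
  "twist": [
    [0,0,0],
    [0,0,0],
    [0,0,0],
    [0,0,0],
    [0,0,0]
  ],
  "slide": [
    [0.018,-0.043,-0.015],
    [0.036,-0.086,-0.015],
    [0.054,-0.129,-0.015],
    [0.072,-0.172,-0.015],
    [0.082,-0.193,-0.015]
  ],
  "claw": [100,100,100,100,100]
}}

```text
time: 17.32
tcp_pos: [0.4428, 0.3274, 0.1237]
tool_rot: [-2.393, -2.035, -0.001]
force: [0.9, 1.3, 0.5]
gripper_width: 0.0858
grasp_force: 0.0
```

```bash
python3 - <<'E'
from h import *
vision.capture('wrist');vision.capture('wrist')
C=cam("wrist"); I=vision.capture("wrist")
go(.4433,.3245,.01)
s=seen("wrist","white_wheel")
if s: print(s[0],s[1],fit("white_wheel",[(C,s[2])],0,x0=[.4433,.3245]))
E
```

```text
t 17.48 tcp [0.4441 0.327  0.1237] w 0.0854 slide [-0.0026 -0.0004  0.1137] twist [ 0.001 -0.    -0.003]
0.57 [282.2, 209.8] (array([0.44336939, 0.32528118]), np.float64(0.013882421691813529))
```

{"name": "apply_moves", "arguments": {
  "twist": [
    [0,0,0],
    [0,0,0],
    [0,0,0],
    [0,0,0],
    [0,0,0]
  ],
  "slide": [
    [-0.002,0,0.04],
    [-0.002,0,0.085],
    [-0.002,0,0.11],
    [-0.002,0,0.114],
    [-0.002,0,0.114]
  ],
  "claw": [100,100,100,100,100]
}}

```text
time: 18.15
tcp_pos: [0.4451, 0.3243, 0.01]
tool_rot: [2.396, 2.032, 0.001]
force: [0.2, 0.5, 0.9]
gripper_width: 0.0856
grasp_force: 0.0
```

{"name": "apply_moves", "arguments": {
  "twist": [
    [0,0,0],
    [0,0,0],
    [0,0,0],
    [0,0,0],
    [0,0,0]
  ],
  "slide": [
    [0,0,0],
    [0,0,0],
    [0,0,0],
    [0,0,0],
    [0,0,-0.02]
  ],
  "claw": [0,0,0,0,0]
}}

```text
time: 18.77
tcp_pos: [0.4436, 0.324, 0.0288]
tool_rot: [-2.395, -2.033, 0.003]
force: [0.4, -0.5, -0.3]
gripper_width: 0.0545
grasp_force: 42.6
```

{"name": "apply_moves", "arguments": {
  "twist": [
    [0,0,0],
    [0,0,0],
    [0,0,0],
    [0,0,0],
    [0,0,0]
  ],
  "slide": [
    [0,0,-0.04],
    [0,0,-0.08],
    [-0.045,0.0265,-0.08],
    [-0.09,0.053,-0.08],
    [-0.135,0.0795,-0.08]
  ],
  "claw": [0,0,0,0,0]
}}

```text
time: 19.4
tcp_pos: [0.5013, 0.1771, 0.1098]
tool_rot: [2.394, 2.034, 0.001]
force: [0.9, 0.7, -0.0]
gripper_width: 0.0543
grasp_force: 42.6
```

{"name": "apply_moves", "arguments": {
  "twist": [
    [0,0,0],
    [0,0,0],
    [0,0,0],
    [0,0,0],
    [0,0,0]
  ],
  "slide": [
    [-0.045,0.0265,0],
    [-0.09,0.053,0],
    [-0.135,0.0795,0],
    [-0.18,0.106,0],
    [-0.225,0.1325,0]
  ],
  "claw": [0,0,0,0,0]
}}

```text
time: 20.02
tcp_pos: [0.5956, -0.0668, 0.1097]
tool_rot: [2.394, 2.033, 0.001]
force: [0.8, 0.4, -0.4]
gripper_width: 0.0546
grasp_force: 42.6
```

{"name": "apply_moves", "arguments": {
  "twist": [
    [0,0,0],
    [0,0,0],
    [0,0,0],
    [0,0,0],
    [0,0,0]
  ],
  "slide": [
    [-0.04,0.024,0],
    [-0.061,0.036,0],
    [-0.061,0.036,0.02],
    [-0.061,0.036,0.045],
    [-0.061,0.036,0.05]
  ],
  "claw": [0,0,0,0,0]
}}

```text
time: 20.65
tcp_pos: [0.6197, -0.1305, 0.0577]
tool_rot: [-2.393, -2.032, 0.003]
force: [0.3, 0.1, -0.4]
gripper_width: 0.0538
grasp_force: 42.6
```

```bash
python3 - <<'E'
from h import *
cv2.imwrite("pics/w6.png",vision.capture("wrist"))
go(.6225,-.1295,.0165)
E
```

```text
t 20.7 tcp [ 0.62   -0.1306  0.0582] w 0.0546 slide [0.0015 0.0024 0.0417] twist [-0.002 -0.    -0.005]
```

View pics/w6.png

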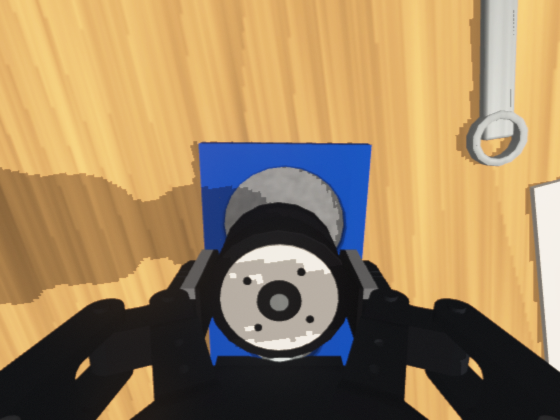

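{"name": "apply_moves", "arguments": {
  "twist": [
    [0,0,0],
    [0,0,0],
    [0,0,0],
    [0,0,0],
    [0,0,0]
  ],
  "slide": [
    [0.001,0.002,0.02],
    [0.001,0.002,0.036],
    [0.001,0.002,0.041],
    [0.001,0.002,0.041],
    [0.001,0.002,0.041]
  ],
  "claw": [0,0,0,0,100]
}}

```text
time: 21.32
tcp_pos: [0.6232, -0.1306, 0.019]
tool_rot: [2.394, 2.033, 0.001]
force: [0.2, -0.4, 0.1]
gripper_width: 0.0709
grasp_force: 0.0
```

{"name": "apply_moves", "arguments": {
  "twist": [
    [0,0,0],
    [0,0,0],
    [0,0,0],
    [0,0,0],
    [0,0,0]
  ],
  "slide": [
    [0,0,0],
    [0,0,0],
    [0,0,0],
    [0,0,-0.04],
    [0,0,-0.09]
  ],
  "claw": [100,100,100,100,100]
}}

```text
time: 21.95
tcp_pos: [0.622, -0.1304, 0.1082]
tool_rot: [-2.393, -2.032, 0.002]
force: [1.6, -0.0, -0.1]
gripper_width: 0.0852
grasp_force: 0.0
```

{"name": "apply_moves", "arguments": {
  "twist": [
    [0,0,0],
    [0,0,0],
    [0,0,0],
    [0,0,0],
    [0,0,0]
  ],
  "slide": [
    [0.037,-0.039,-0.015],
    [0.074,-0.078,-0.015],
    [0.111,-0.117,-0.015],
    [0.15,-0.157,-0.015],
    [0.187,-0.196,-0.015]
  ],
  "claw": [100,100,100,90,90]
}}

```text
time: 22.58
tcp_pos: [0.4586, 0.087, 0.1235]
tool_rot: [2.395, 2.033, 0.001]
force: [0.5, 1.6, 0.1]
gripper_width: 0.0772
grasp_force: 0.0
```

```bash
python3 - <<'E'
from h import *
vision.capture('wrist');vision.capture('wrist')
C=cam("wrist"); I=vision.capture("wrist")
go(.4582,.0851,.008)
s=seen("wrist","green_sleeve")
if s: print(s[0],s[1],fit("green_sleeve",[(C,s[2])],0,x0=[.4582,.0851]))
E
```

```text
t 22.73 tcp [0.4589 0.0873 0.1239] w 0.0765 slide [-0.0024 -0.0004  0.1159] twist [ 0.001 -0.001 -0.002]
0.98 [279.1, 215.6] (array([0.45887523, 0.08713095]), np.float64(0.019512464220594494))
```

{"name": "apply_moves", "arguments": {
  "twist": [
    [0,0,0],
    [0,0,0],
    [0,0,0],
    [0,0,0],
    [0,0,0]
  ],
  "slide": [
    [-0.001,0,0.04],
    [-0.001,0,0.085],
    [-0.001,0,0.111],
    [-0.001,0,0.116],
    [-0.001,0,0.116]
  ],
  "claw": [90,90,80,70,70]
}}

```text
time: 23.4
tcp_pos: [0.4602, 0.0843, 0.0079]
tool_rot: [2.396, 2.032, 0.0]
force: [0.1, 0.8, 0.8]
gripper_width: 0.0599
grasp_force: 0.0
```

{"name": "apply_moves", "arguments": {
  "twist": [
    [0,0,0],
    [0,0,0],
    [0,0,0],
    [0,0,0],
    [0,0,0]
  ],
  "slide": [
    [0,0,0],
    [0,0,0],
    [0,0,0],
    [0,0,0],
    [0,0,-0.02]
  ],
  "claw": [0,0,0,0,0]
}}

```text
time: 24.02
tcp_pos: [0.4591, 0.0847, 0.0272]
tool_rot: [-2.394, -2.033, 0.002]
force: [0.2, 0.0, -0.1]
gripper_width: 0.0392
grasp_force: 40.4
```

{"name": "apply_moves", "arguments": {
  "twist": [
    [0,0,0],
    [0,0,0],
    [0,0,0],
    [0,0,0],
    [0,0,0]
  ],
  "slide": [
    [0,0,-0.03],
    [0.001,0.04,-0.04],
    [0.002,0.085,-0.04],
    [0.0025,0.125,-0.04],
    [0.0025,0.143,-0.04]
  ],
  "claw": [0,0,0,0,0]
}}

```text
time: 24.65
tcp_pos: [0.603, 0.0637, 0.0674]
tool_rot: [2.395, 2.032, 0.001]
force: [0.2, 0.2, -1.9]
gripper_width: 0.0391
grasp_force: 40.5
```

```bash
python3 - <<'E'
from h import *
vision.capture("wrist");cv2.imwrite("pics/w7.png",vision.capture("wrist"))
go(.600,.067,.0145)
E
```

```text
t 24.75 tcp [0.6025 0.0638 0.0672] w 0.0389 slide [ 0.0028 -0.003   0.0527] twist [ 0.    -0.    -0.006]
```

View pics/w7.png

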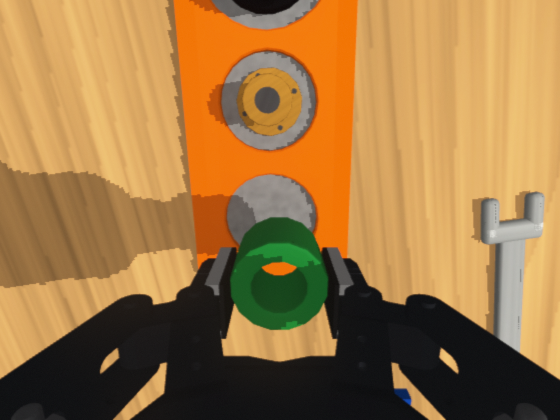

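{"name": "apply_moves", "arguments": {
  "twist": [
    [0,0,0],
    [0,0,0],
    [0,0,0],
    [0,0,0],
    [0,0,0]
  ],
  "slide": [
    [0.001,-0.0025,0.02],
    [0.001,-0.0025,0.042],
    [0.001,-0.0025,0.05],
    [0.001,-0.0025,0.053],
    [0.001,-0.0025,0.053]
  ],
  "claw": [0,0,0,0,0]
}}

```text
time: 25.38
tcp_pos: [0.599, 0.0655, 0.0151]
tool_rot: [2.394, 2.033, 0.001]
force: [-0.1, -0.4, -0.2]
gripper_width: 0.0392
grasp_force: 40.5
```

{"name": "apply_moves", "arguments": {
  "twist": [
    [0,0,0],
    [0,0,0],
    [0,0,0],
    [0,0,0],
    [0,0,0]
  ],
  "slide": [
    [0,0,0],
    [0,0,0],
    [0,0,0],
    [0,0,0],
    [0,0,-0.03]
  ],
  "claw": [80,80,80,80,80]
}}

```text
time: 26.0
tcp_pos: [0.5972, 0.0653, 0.0422]
tool_rot: [-2.393, -2.032, 0.006]
force: [0.7, 0.3, -0.1]
gripper_width: 0.0682
grasp_force: 0.0
```

{"name": "apply_moves", "arguments": {
  "twist": [
    [0,0,0],
    [0,0,0],
    [0,0,0],
    [0,0,0],
    [0,0,0]
  ],
  "slide": [
    [0,0,-0.05],
    [0,-0.04,-0.1],
    [-0.02,-0.09,-0.11],
    [-0.05,-0.14,-0.11],
    [-0.08,-0.19,-0.11]
  ],
  "claw": [80,80,80,80,80]
}}

```text
time: 26.62
tcp_pos: [0.3967, 0.017, 0.1545]
tool_rot: [2.394, 2.034, 0.001]
force: [-0.2, -0.3, 1.3]
gripper_width: 0.0684
grasp_force: 0.0
```

```bash
python3 - <<'E'
from h import *
C={c:cam(c) for c in("top","scene")}
I={c:vision.capture(c) for c in C}
g=dict(white_wheel=(.6175,-.1627,-.17,.033),aluminium_hub=(.6175,-.1627,-.17,-.042),red_wheel=(.6113,.1441,-.147,.068),brass_hub=(.6113,.1441,-.147,-.007),green_sleeve=(.6113,.1441,-.147,-.078))
for n,(x,y,a_,o) in g.items():
    t=np.array([x-o*np.sin(a_),y+o*np.cos(a_)])
    for c in C:
        s=seen(c,n)
        if s is None: print(n,c,"missed"); continue
        f=fit(n,[(C[c],s[2])],.004); d=f[0]-t
        print(n,c,round(s[0],2),np.round(s[1]),"err nest mm",np.round(1e3*(R.from_euler("z",-a_).apply([*d,0]))[:2],1),round(f[1],3))
cv2.imwrite("pics/end.png",np.hstack([cv2.resize(I["top"][165:235,195:385],None,fx=2,fy=2),cv2.resize(I["scene"][145:325,205:365],None,fx=2,fy=2)[:320]][0:1]))
cv2.imwrite("pics/end.png",cv2.resize(I["scene"][145:325,195:375],None,fx=3,fy=3))
E
```

```text
white_wheel top 0.7 [331. 196.] err nest mm [-0.4  0.9] 0.049
white_wheel scene 0.95 [247. 183.] err nest mm [-3.2 -0.9] 0.048
aluminium_hub top missed
aluminium_hub scene 0.52 [235. 166.] err nest mm [-2.6 -0.3] 0.072
red_wheel top 0.78 [227. 202.] err nest mm [-2.8  0. ] 0.061
red_wheel scene 0.71 [322. 287.] err nest mm [-1.4 -1.1] 0.037
brass_hub top missed
brass_hub scene 0.61 [306. 263.] err nest mm [ 0.4 -0.2] 0.086
green_sleeve top 0.44 [268. 203.] err nest mm [ 0.3 -0.4] 0.067
green_sleeve scene 0.77 [294. 236.] err nest mm [-0.5 -0.5] 0.058
```

View pics/end.png

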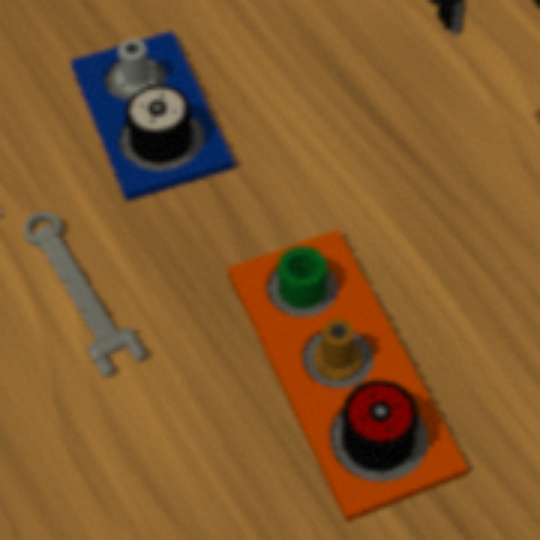

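All five parts stand upright in their recesses, within about 3 mm of the centres, and the arm is clear. I'm handing the job in.

```bash
python3 -c "
from workcell import env
print(env.finish_job())"
```

```text
the job is handed in; nothing more can be done
None
```

The job is handed in: all five parts are upright in their named recesses, within about 3 mm of centre by the final camera check, and the arm was clear. The hand-in returned no verdict.

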